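# Clip the green honing plate into its bench holder

## Task

Take the honing plate with the green block, lay it block-up into the blue bench holder with an ear in each slot, and press it down past the spring clips until it sits flat on both rests, then let go. Leave the dark grey plate where it lies.

Things in the scene. Friction and masses are not known exactly. Their poses are not given: they have to be found in the camera images.
- green_plate: Honing plate, green block on steel, 0.15 kg, loose, block up. Steel 40 x 96 x 6 mm with an ear 20 wide x 24 long x 6 mm in the middle of each short end (144 mm over ears); block 40 x 92 x 16 mm on top (22 mm high in all). Grip across the 40 mm width. Origin: centre of its underside; x across the width, y along the length through the ears, z up. Lies on the bench, z = 0.
- grey_plate: Honing plate of the same shape and size, same axes and origin, but with a dark grey block; not wanted, stays where it lies. (Elsewhere: a lamp frame hangs 0.5 m above the bench at the left, its nearest end about x 0.51, y 0.42 m; keep the wrist clear of it when swinging in from the left.)
- holder: Blue holder fixed on the bench, base 70 x 196 x 10 mm. Origin: centre of its underside, at bench height; x across, y along. At each end, 57 to 77 mm along y, two 40 mm high posts form a slot open at the top, in line with the y axis. Between the two ends there is only the base, with room for fingers beside the plate. The plate's y goes along the holder's y, either way round.
- seat (a point): Where the plate's origin lies when home: midway between the slots, 22 mm above the bench, level with the ear rests; axes as the holder. Steel clips in the slots flare to 36 mm apart at 56 mm above the bench, narrow to 16 mm at 31 mm, then widen, so ears snap under them. Pressing in takes 4 to 15 N, more than the plate's weight. Ears may be 5 mm off across, 9 mm off along.

How it is judged:
At the end, for the whole second after the job is handed in: The green plate lies block-up in the holder with both ears under the clips and on the rests: its origin at most 3 mm above or 4 mm below the seat point, within 8 mm of it across and 12 mm along the holder, its length within 10 degrees of the holder's, tilted under 0.06 rad, at rest (x of green_plate in the frame of seat between -0.008 and 0.008 m and y of green_plate in the frame of seat between -0.012 and 0.012 m and z of green_plate in the frame of seat between -0.004 and 0.003 m and angle between the y axis of green_plate and the y axis of holder, either way round below 0.175 rad and angle between green_plate's own z axis and vertical below 0.06 rad and linear speed of green_plate below 0.02 m/s); the robot touches nothing.
It fails at once if the grey plate is moved more than 30 mm (distance of grey_plate from where it was at the start of the episode above 0.03 m).
It also fails if it takes over 40 s, if anything falls off the work surface, if the arm or the gripper's body presses on something with over 40 N, if the wrist force passes 120 N, or if a joint passes its speed limit or range.

## Robot

A 6-joint arm with a two-finger parallel gripper is mounted at the origin on a cart in front of the work surface, level with it; the furniture and walls round the work are solid. World frame = base frame: x ahead of the robot, y to its left, z up, the work surface at z = 0. Lengths are in m, angles in rad, forces in N, time in s.
With the tool pointing down it reaches from about 0.425 to 0.95 m from the base axis. Payload 3.5 kg.
Tool frame: the origin (TCP) lies midway between the tips of the shut fingers; the grasp point (between the pads) lies 19 mm behind it; z points along the fingers, y is the direction in which the jaws open and shut (so a half turn about z gives the same grasp; the last joint's range is limited). The gripper opens to 85 mm and grips with 20 to 120 N. Pads are 22 mm wide; open, the fingers measure 114 mm over their backs; the gripper's body (76 mm by 85 mm) begins 54 mm behind the grasp point. The pads swing forward as they close: fully open they stand 13 mm farther back than shut.
Start: joints at [0.977, 0.286, 1.577, -0, 1.279, -0.15], TCP at [0.29, 0.61, 0.231] pointing down, gripper open.
Joint ranges: [-2.77, 2.77], [-0.9, 2.22], [0.21, 2.48], [-1.53, 4.67], [0.24, 2.81], [-2.84, 2.84]. Speed limits (rad/s): [2.79, 2.79, 3.14, 3.14, 3.14, 3.14].

## Interface

Orientations are given as a unit quaternion [x, y, z, w].
In Python, from plant import * gives the robot as it stands.
- The arm moves only by the shell command python3 -m jog 'ROWS' [FORCE]. ROWS is a JSON object of lists of equal length, an entry for each row: "travel": the shift along the world's x, y, z in mm, a list of three; "dr": the turn, a rotation vector about the world's x, y, z in degrees, a list of three; "jaw": the closure in counts, from 0 (fully open) to 255 (shut). In form: {"travel": [[x, y, z], ...], "dr": [[wx, wy, wz], ...], "jaw": [jaw, ...]}. A call has 1 to 5 rows; each row shifts and turns the commanded pose from where the row before left it; what a row does not reach is not made up. A row lasts 1/12 s, in which the tool goes at most 41.7 mm and 7.16 degrees, less where a joint would pass 70% of its speed; a pose out of reach is approached as far as the arm can. A call is refused whole if a number of a shift passes 41.7 or a number of a turn 7.16, either way. A call with a gripper value outside its range is refused whole. The fingers move at their own pace and stop on an object; FORCE is the grip in N (left out, the last holds). Time passes only in rows, so rows that do not move let the fingers close. It gives the time, the measured TCP pose, the force and the opening at its end, in the units of the state.
- get_state(): the state, without advancing time (a new reading comes with each control period).
- read_camera(name): name is "scene" or "top"; returns the picture (480x640x3 uint8, red, green, blue); there is no depth.
- camera_info(name): a dict with "K" (3x3 intrinsics, pixels), "k1" (the pictures are not rectified: a ray, as slopes to the right and down, at radius r is drawn at 1 + k1 r^2 times it, then the intrinsics apply), "R" (3x3) and "t" (3): a world point X has camera coordinates R X + t. Camera axes: x right, y down, z forward; pixel columns grow to the right and rows downward; lengths in m; the calibration is good to about 2 mm. A picture is of the moment at which its call begins. camera_info takes no time and is no camera call.
- sign_off(): hands the job in, once; it reports no verdict.
The state is a dict: "time": time; "qpos": joint angles; "dq": joint speeds; "joint_efforts": joint torques, N m; "eef_pos": TCP position; "tcp_rot": TCP orientation; "contact_force": force on the tool from outside, world axes, zero at the start; "wrist_torque": the same for the moment, N m; "opening": opening from 0.0 (shut) to 1.0 (fully open).
Only numpy, scipy, OpenCV 4.12 (cv2) and the standard library are available. Lean on these libraries where they do the work, as an engineer would, in place of code of your own. Each camera call takes 0.05 s, during which the arm holds its last target. There are 200 camera calls.

## Working session

There is one attempt and no reset: what is moved stays moved. The work goes in short steps, Python scripts to look and compute and a shell command to move; the robot and the scene stay as the last step left them, time stands still between calls to the robot, and variables do not carry over. Pictures are saved under pics/ and viewed, about 8 in all and at most 12, crops included, and the job is handed in when it is done.

```bash
mkdir -p pics; cat > h.py <<'E'
from plant import *
import numpy as np, cv2
def ray(name,u,v):
    c=camera_info(name);K=np.array(c["K"],float);k=c["k1"]
    d=np.array([(u-K[0,2])/K[0,0],(v-K[1,2])/K[1,1]]);s=d.copy()
    for _ in range(30): s=d/(1+k*(s@s))
    R=np.array(c["R"]);t=np.array(c["t"])
    return -R.T@t, R.T@np.array([s[0],s[1],1.])
def at(name,u,v,z):
    o,r=ray(name,u,v);return o+r*(z-o[2])/r[2]
def proj(name,X):
    c=camera_info(name);K=np.array(c["K"],float);p=np.array(c["R"])@np.array(X)+np.array(c["t"])
    s=p[:2]/p[2];s=s*(1+c["k1"]*(s@s));return K[:2,:2]@s+K[:2,2]
def snap(name,f,crop=None,z=1):
    im=read_camera(name)[:,:,::-1]
    if crop: u0,v0,u1,v1=crop;im=im[v0:v1,u0:u1]
    cv2.imwrite("pics/"+f,cv2.resize(im,None,fx=z,fy=z,interpolation=cv2.INTER_CUBIC))
E
python3 - <<'E'
from h import *
snap("top","t0.png");snap("scene","s0.png")
print(get_state())
for n in("top","scene"):
    o,r=ray(n,320,240);print(n,o,r)
E
```

```text
{'time': 0.1, 'qpos': array([ 9.77029691e-01,  2.87122847e-01,  1.57806775e+00,  5.37243449e-06,
        1.27858852e+00, -1.49969015e-01]), 'dq': array([ 1.78666908e-05, -2.27206689e-04, -5.02678409e-03,  1.29900578e-03,
       -1.47826120e-04,  6.13738392e-04]), 'joint_efforts': array([ 1.73926619e-04, -4.07296801e+01, -2.93697220e+01, -1.19490605e-04,
        3.42253123e-03,  4.97956279e-06]), 'eef_pos': array([0.28943635, 0.609125  , 0.23003486]), 'tcp_rot': array([ 2.20082899e-01,  9.75480560e-01, -1.01757321e-03, -3.99627487e-04]), 'contact_force': array([ 0.00221572, -0.12808715,  0.13177733]), 'wrist_torque': array([ 0.00677574,  0.02865054, -0.05470452]), 'opening': 1.00066851160043}
top [ 0.34581072 -0.03331059  0.89710545] [ 0.21307962  0.03458538 -0.97649483]
scene [-0.02263769  0.51042713  0.48920239] [ 0.59160416 -0.63858181 -0.49215978]
```

View pics/t0.png

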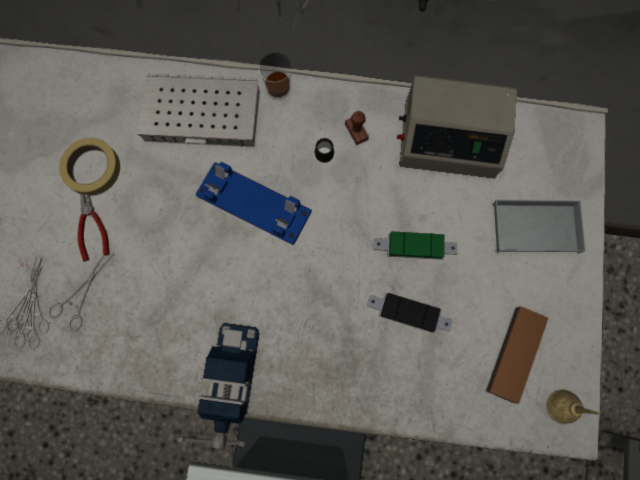

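View pics/s0.png

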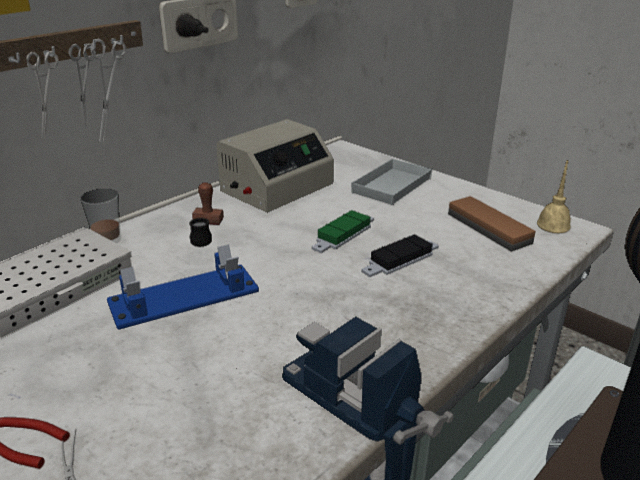

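The top view shows the green plate at about (416,246), the grey plate at (410,313) and the holder at (253,203). I'll enlarge the green plate and the holder next.

```bash
python3 - <<'E'
from h import *
im=read_camera("top")[:,:,::-1]
a=cv2.resize(im[215:275,365:465],(800,480),interpolation=cv2.INTER_CUBIC)
b=cv2.resize(im[155:250,188:318],(780,570),interpolation=cv2.INTER_CUBIC)
cv2.imwrite("pics/g.png",a);cv2.imwrite("pics/b.png",b)
E
```

```text
(no output)
```

View pics/g.png

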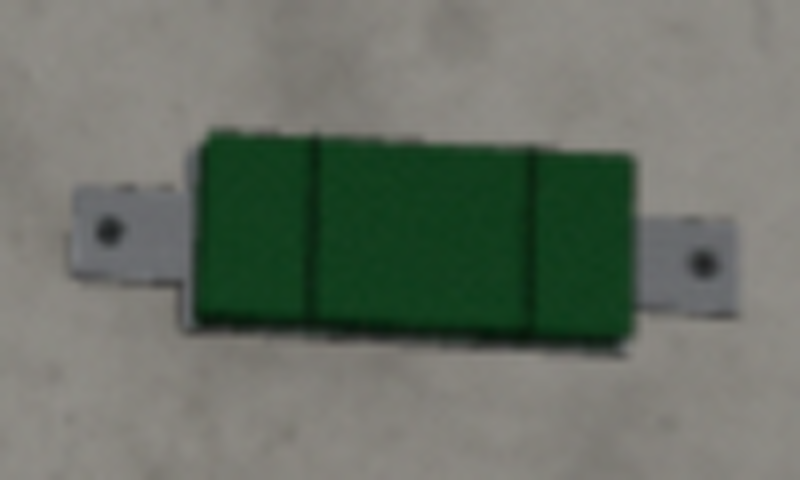

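View pics/b.png

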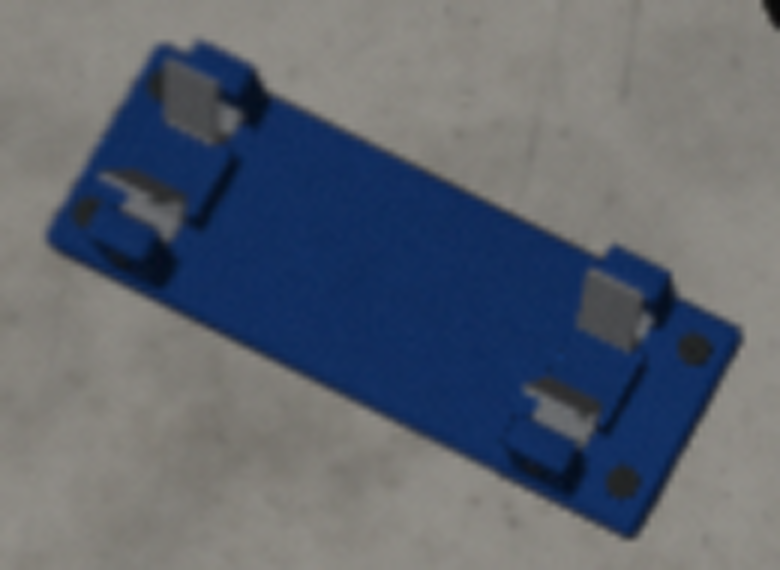

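The green plate's ear ends run from (72,232) to (737,267) in the 8x crop. The holder base corners in the 6x crop are about (155,42), (47,237), (632,538) and (743,333).

```bash
cat >> h.py <<'E'
def ang(d): return np.degrees(np.arctan2(d[1],d[0]))
E
python3 - <<'E'
from h import *
P=lambda u,v,z:at("top",365+(u-3.5)/8 if 0 else 365+(u+.5)/8-.5,215+(v+.5)/8-.5,z)
B=[P(*c,.022) for c in((208,132),(635,153),(630,337),(200,320))]
e1,e2=P(72,232,.006),P(737,267,.006)
print("block c",np.mean(B,0),"ears c",(e1+e2)/2,"len",np.linalg.norm(e1-e2),ang(e1-e2),ang(B[0]-B[1]),[np.linalg.norm(B[i]-B[i-1]) for i in range(4)])
Q=lambda u,v,z:at("top",188+(u+.5)/6-.5,155+(v+.5)/6-.5,z)
H=[Q(*c,.01) for c in((155,42),(47,237),(632,538),(743,333))]
print("H",np.mean(H,0),[np.linalg.norm(H[i]-H[i-1]) for i in range(4)],ang(H[0]-H[3]),ang(H[1]-H[2]))
# scene check
print(proj("scene",[*((e1+e2)/2)[:2],.022]),proj("scene",H[0]),proj("scene",H[1]),proj("scene",H[2]),proj("scene",H[3]))
from scipy.spatial.transform import Rotation as R
r=R.from_quat(get_state()["tcp_rot"]).as_matrix();print("jaw y dir",ang(r[:,1]),r[:,2])
E
```

```text
block c [ 0.55099924 -0.16520731  0.022     ] ears c [ 0.55122076 -0.16502948  0.006     ] len 0.14314224682176682 94.30117732637989 94.51996651528198 [np.float64(0.04061329725855896), np.float64(0.09074203607315821), np.float64(0.0397786055448558), np.float64(0.09052171061037861)]
H [0.59130418 0.12278269 0.01      ] [np.float64(0.1955851676087895), np.float64(0.06661581977810298), np.float64(0.19360288600173384), np.float64(0.06803460619216406)] 70.23266072532796 69.80626943496692
[343.69795864 222.16982587] [105.23473805 297.13709564] [116.48205572 323.6700016 ] [258.49495993 286.27305157] [241.08967564 263.21263385]
jaw y dir 64.5708881360251 [-0.00103965 -0.00151857 -0.99999831]
```

Every check agrees with the given sizes:

| Part | Position (m) | Length direction |
|---|---|---|
| Green plate | (0.551, -0.165) | 94.4° |
| Holder | (0.5915, 0.123) | 70° |

The jaw has to turn from 64.6° to 4.4°. I'll swing in on a small radius to stay clear of the lamp.

```bash
python3 -m jog '{"travel":[[0,-40,0],[0,-40,0],[0,-40,0],[0,-40,0],[0,-40,0]],"dr":[[0,0,-6],[0,0,-6],[0,0,-6],[0,0,-6],[0,0,-6]],"jaw":[0,0,0,0,0]}' 60
python3 -m jog '{"travel":[[22,-33,0],[22,-33,0],[22,-33,0],[22,-33,0],[22,-33,0]],"dr":[[0,0,-6],[0,0,-6],[0,0,-6],[0,0,-6],[0,0,-6]],"jaw":[0,0,0,0,0]}'
python3 -m jog '{"travel":[[25,-32,0],[25,-32,0],[25,-32,0],[25,-32,0],[25,-32,0]],"dr":[[0,0,0],[0,0,0],[0,0,0],[0,0,0],[0,0,0]],"jaw":[0,0,0,0,0]}'
python3 -m jog '{"travel":[[5,-40,0],[5,-40,0],[5,-40,0],[5,-40,0],[0,0,0]],"dr":[[0,0,0],[0,0,0],[0,0,0],[0,0,0],[0,0,0]],"jaw":[0,0,0,0,0]}'
python3 -c "
from h import *
from scipy.spatial.transform import Rotation as R
s=get_state();r=R.from_quat(s['tcp_rot']).as_matrix();print(s['eef_pos'],ang(r[:,1]),r[:,2],s['qpos'])"
```

```text
time: 0.57
eef_pos: [0.2892, 0.4077, 0.2306]
tcp_rot: [0.467, 0.884, -0.001, -0.0]
contact_force: [0.6, 0.1, 0.1]
opening: 1.002
time: 0.98
eef_pos: [0.4002, 0.2429, 0.2313]
tcp_rot: [0.68, 0.733, 0.0, 0.0]
contact_force: [0.7, 0.2, -0.9]
opening: 0.999
time: 1.4
eef_pos: [0.5255, 0.0827, 0.2311]
tcp_rot: [0.679, 0.735, 0.0, -0.0]
contact_force: [-0.5, 0.8, -0.6]
opening: 0.996
time: 1.82
eef_pos: [0.5452, -0.0816, 0.2311]
tcp_rot: [0.681, 0.733, -0.001, 0.001]
contact_force: [0.4, 0.2, -0.2]
opening: 0.998
[ 0.5451874  -0.08163573  0.23112259] 4.1986746016260525 [ 1.77519537e-04 -2.89175870e-03 -9.99995803e-01] [-0.33147451  0.01363752  1.88311312 -0.0028264   1.24373428 -0.40384873]
```

```bash
python3 -m jog '{"travel":[[1,-17,-30],[1,-17,-30],[1,-17,-30],[1,-17,-30],[1,-15,-30]],"dr":[[0,0,0],[0,0,0],[0,0,0],[0,0,0],[0,0,0]],"jaw":[0,0,0,0,0]}' 90
python3 -m jog '{"travel":[[0,0,-20],[0,0,-20],[0,0,-10],[0,0,0],[0,0,0]],"dr":[[0,0,0],[0,0,0],[0,0,0],[0,0,0],[0,0,0]],"jaw":[0,0,0,0,0]}'
python3 -c "
from h import *
snap('scene','s1.png',(230,130,480,290),3)"
```

```text
time: 2.23
eef_pos: [0.5496, -0.1588, 0.0799]
tcp_rot: [0.678, 0.735, 0.0, 0.0]
contact_force: [0.5, 0.3, -0.5]
opening: 1.002
time: 2.65
eef_pos: [0.5497, -0.1579, 0.0313]
tcp_rot: [0.678, 0.735, -0.0, -0.0]
contact_force: [0.5, -0.4, -0.0]
opening: 0.997
```

View pics/s1.png

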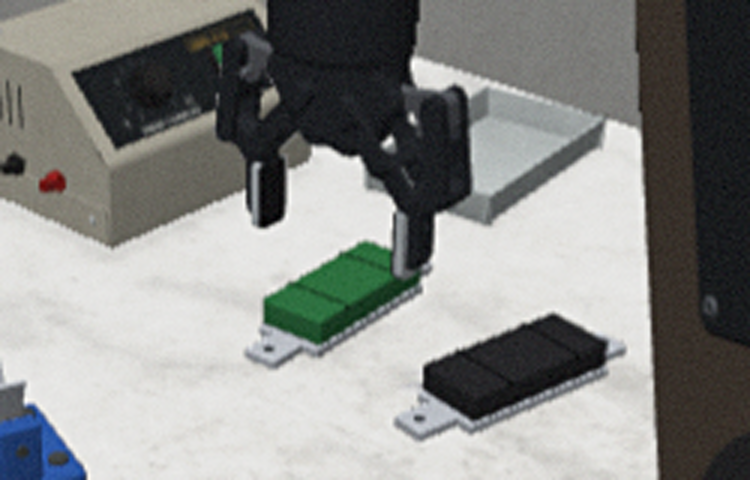

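The open fingers straddle the green plate: the near pad is at about (410,240) in front of the block and the far pad at (265,190) beyond it. The grey plate is well clear. I'll go down and close.

```bash
python3 -m jog '{"travel":[[1,-6,-10],[0,0,-10],[0,0,-9],[0,0,0],[0,0,0]],"dr":[[0,0,0],[0,0,0],[0,0,0],[0,0,0],[0,0,0]],"jaw":[0,0,0,0,60]}' 90
python3 -m jog '{"travel":[[0,0,0],[0,0,0],[0,0,0],[0,0,0],[0,0,0]],"dr":[[0,0,0],[0,0,0],[0,0,0],[0,0,0],[0,0,0]],"jaw":[100,255,255,255,255]}'
python3 -m jog '{"travel":[[0,0,0],[0,0,0],[0,0,0],[0,0,0],[0,0,0]],"dr":[[0,0,0],[0,0,0],[0,0,0],[0,0,0],[0,0,0]],"jaw":[255,255,255,255,255]}'
```

```text
time: 3.12
eef_pos: [0.55, -0.164, 0.0012]
tcp_rot: [0.678, 0.735, -0.0, -0.001]
contact_force: [-0.0, 0.8, -0.6]
opening: 0.886
time: 3.53
eef_pos: [0.5516, -0.1647, 0.0033]
tcp_rot: [0.678, 0.735, 0.0, 0.001]
contact_force: [0.3, 0.1, 2.3]
opening: 0.443
time: 3.95
eef_pos: [0.5516, -0.1647, 0.0033]
tcp_rot: [0.678, 0.735, 0.0, 0.001]
contact_force: [-0.6, 0.3, 5.8]
opening: 0.444
```

```bash
python3 -m jog '{"travel":[[0,0,10],[0,0,25],[0,0,35],[0,0,35],[0,0,25]],"dr":[[0,0,0],[0,0,0],[0,0,0],[0,0,0],[0,0,0]],"jaw":[255,255,255,255,255]}'
python3 -m jog '{"travel":[[4,20,0],[4,30,0],[4,30,0],[4,30,0],[4,30,0]],"dr":[[0,0,-3],[0,0,-3],[0,0,-3],[0,0,-3],[0,0,-3]],"jaw":[255,255,255,255,255]}'
python3 -m jog '{"travel":[[4,30,0],[4,30,0],[4,30,0],[4,30,0],[4,25,0]],"dr":[[0,0,-3],[0,0,-3],[0,0,-3],[0,0,0],[0,0,0]],"jaw":[255,255,255,255,255]}'
python3 -m jog '{"travel":[[0,0,0],[0,0,0],[0,0,0]],"dr":[[0,0,0],[0,0,0],[0,0,0]],"jaw":[255,255,255]}'
python3 -c "
from h import *
from scipy.spatial.transform import Rotation as R
s=get_state();r=R.from_quat(s['tcp_rot']).as_matrix();print(s['eef_pos'],ang(r[:,1]),r[:,2])"
```

```text
time: 4.37
eef_pos: [0.5508, -0.1644, 0.1346]
tcp_rot: [0.678, 0.735, 0.0, 0.0]
contact_force: [-0.4, -0.2, -1.4]
opening: 0.446
time: 4.78
eef_pos: [0.5697, -0.0229, 0.1316]
tcp_rot: [0.769, 0.639, -0.001, -0.001]
contact_force: [0.7, 0.4, -1.6]
opening: 0.445
time: 5.2
eef_pos: [0.5895, 0.1226, 0.1313]
tcp_rot: [0.816, 0.578, -0.001, -0.001]
contact_force: [0.0, -0.4, -1.0]
opening: 0.445
time: 5.45
eef_pos: [0.59, 0.1202, 0.1315]
tcp_rot: [0.816, 0.578, -0.001, -0.0]
contact_force: [0.7, 0.5, -2.5]
opening: 0.444
[0.58996723 0.12023437 0.13154435] -19.406574252595025 [-1.89346104e-03 -5.95677678e-04 -9.99998030e-01]
```

```bash
python3 -m jog '{"travel":[[1.5,2.6,-15],[0,0,-20],[0,0,-20],[0,0,-5],[0,0,0]],"dr":[[0,0,-0.6],[0,0,0],[0,0,0],[0,0,0],[0,0,0]],"jaw":[255,255,255,255,255]}'
python3 - <<'E'
from h import *
from scipy.spatial.transform import Rotation as R
s=get_state();r=R.from_quat(s['tcp_rot']).as_matrix();print(s['eef_pos'],ang(r[:,1]))
a=cv2.resize(read_camera("top")[150:250,188:318,::-1],(728,560),interpolation=cv2.INTER_CUBIC)
cv2.imwrite("pics/t2.png",a);snap("scene","s2.png",(90,200,290,340),4)
E
```

```text
time: 5.87
eef_pos: [0.5903, 0.1219, 0.0699]
tcp_rot: [0.82, 0.573, -0.002, -0.001]
contact_force: [0.8, -0.8, -1.5]
opening: 0.45
[0.59027259 0.12187775 0.06985474] -20.12550852458694
```

View pics/t2.png

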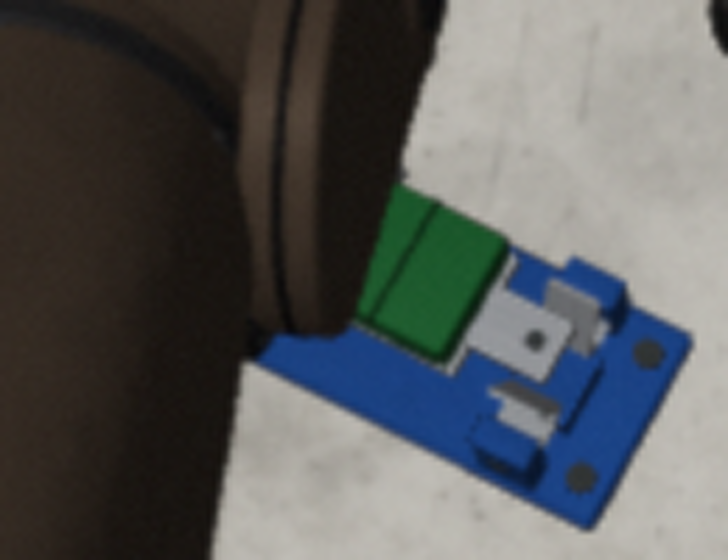

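View pics/s2.png

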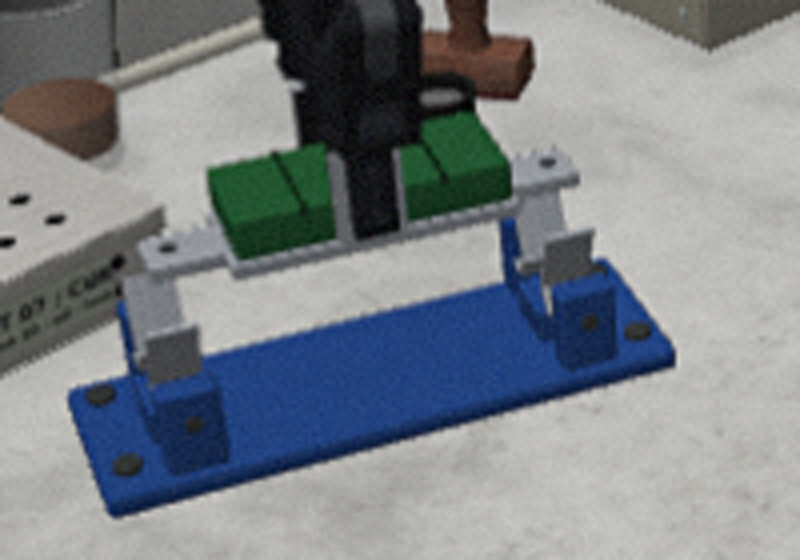

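The top crop shows the right ear end between (575,325) and (545,380), with its hole at (535,340), near the gap between the clips. In the scene crop the plate hangs level above the slots, with ear holes at (167,248) and (548,162).

```bash
python3 - <<'E'
from h import *
c=np.array([.5913,.1228]);a=np.radians(70);ey=np.array([np.cos(a),np.sin(a)]);ex=np.array([ey[1],-ey[0]])
h=lambda p:np.round([1e3*(p[:2]-c)@ex,1e3*(p[:2]-c)@ey],1)
T=lambda u,v,z:h(at("top",188+(u+.5)/5.6-.5,150+(v+.5)/5.6-.5,z))
S=lambda u,v,z:h(at("scene",90+(u+.5)/4-.5,200+(v+.5)/4-.5,z))
z=.0726
print("ear corners",T(575,325,z),T(545,380,z),"hole",T(535,340,z))
print("scene holes",S(167,248,z),S(548,162,z))
print("base corners top now",T(692,337,.01),T(590,528,.01),"scene",S(70,395,.01),S(115,510,.01),S(675,352,.01),S(600,262,.01))
print("post tops top",T(577,258,.04),T(628,287,.04),T(478,415,.04),T(543,450,.04))
print("post tops scene outer",S(152,380,.04),S(218,372,.04),S(555,290,.04),S(615,280,.04))
E
```

```text
ear corners [  7.1 -74.6] [-11.2 -74.7] hole [ -2.1 -66.5]
scene holes [ 3.1 60.7] [  2.1 -68. ]
base corners top now [ 34.4 -96.6] [-33.4 -97.1] scene [29.2 96.5] [-41.6  95.6] [-37.  -95.9] [ 30.  -93.5]
post tops top [ 33.1 -59.1] [ 32.1 -76.9] [-23.3 -55.9] [-23.8 -78.1]
post tops scene outer [-20.1  75.1] [-24.9  55.2] [-26.4 -58.1] [-29.5 -78.5]
```

The top view puts the ears about 2 mm off in -x and 2.5 mm off in -y in the holder frame. The scene view puts them about 2.5 mm the other way across, and the robot's own reading says -0.6 mm. I'll shift by a compromise (+1, +2) mm in the holder frame and lower while watching the force.

```bash
python3 -m jog '{"travel":[[1.6,1.5,-5],[0,0,-8],[0,0,-8],[0,0,-4],[0,0,0]],"dr":[[0,0,0],[0,0,0],[0,0,0],[0,0,0],[0,0,0]],"jaw":[255,255,255,255,255]}' 110
python3 -m jog '{"travel":[[0,0,-2],[0,0,-2],[0,0,-2],[0,0,0],[0,0,0]],"dr":[[0,0,0],[0,0,0],[0,0,0],[0,0,0],[0,0,0]],"jaw":[255,255,255,255,255]}'
```

```text
time: 6.38
eef_pos: [0.5926, 0.1247, 0.0455]
tcp_rot: [0.819, 0.573, -0.001, -0.001]
contact_force: [0.3, -0.5, -1.7]
opening: 0.442
time: 6.8
eef_pos: [0.594, 0.1247, 0.0414]
tcp_rot: [0.819, 0.573, 0.0, 0.0]
contact_force: [0.0, 1.1, -1.7]
opening: 0.439
```

```bash
python3 -m jog '{"travel":[[0,0,-2],[0,0,-2],[0,0,-2],[0,0,0],[0,0,0]],"dr":[[0,0,0],[0,0,0],[0,0,0],[0,0,0],[0,0,0]],"jaw":[255,255,255,255,255]}'
python3 -m jog '{"travel":[[0,0,-2],[0,0,-2],[0,0,0],[0,0,0],[0,0,0]],"dr":[[0,0,0],[0,0,0],[0,0,0],[0,0,0],[0,0,0]],"jaw":[255,255,255,255,255]}'
```

```text
time: 7.22
eef_pos: [0.5943, 0.1248, 0.0358]
tcp_rot: [0.819, 0.573, 0.0, 0.0]
contact_force: [-0.3, 0.8, 1.6]
opening: 0.445
time: 7.63
eef_pos: [0.5937, 0.1248, 0.0308]
tcp_rot: [0.819, 0.573, -0.0, -0.0]
contact_force: [0.1, 0.9, -0.1]
opening: 0.437
```

```bash
python3 -m jog '{"travel":[[0,0,-2],[0,0,-2],[0,0,0],[0,0,0]],"dr":[[0,0,0],[0,0,0],[0,0,0],[0,0,0]],"jaw":[255,255,255,255]}'
python3 -m jog '{"travel":[[0,0,-2],[0,0,0],[0,0,0]],"dr":[[0,0,0],[0,0,0],[0,0,0]],"jaw":[255,255,255]}'
python3 -c "
from h import *
snap('scene','s3.png',(90,200,290,340),4)"
```

```text
time: 7.97
eef_pos: [0.5933, 0.1245, 0.0264]
tcp_rot: [0.819, 0.573, -0.001, -0.0]
contact_force: [1.7, -0.2, -4.4]
opening: 0.438
time: 8.22
eef_pos: [0.5936, 0.1246, 0.0254]
tcp_rot: [0.819, 0.573, -0.0, -0.0]
contact_force: [-2.3, -0.6, 1.2]
opening: 0.438
```

View pics/s3.png

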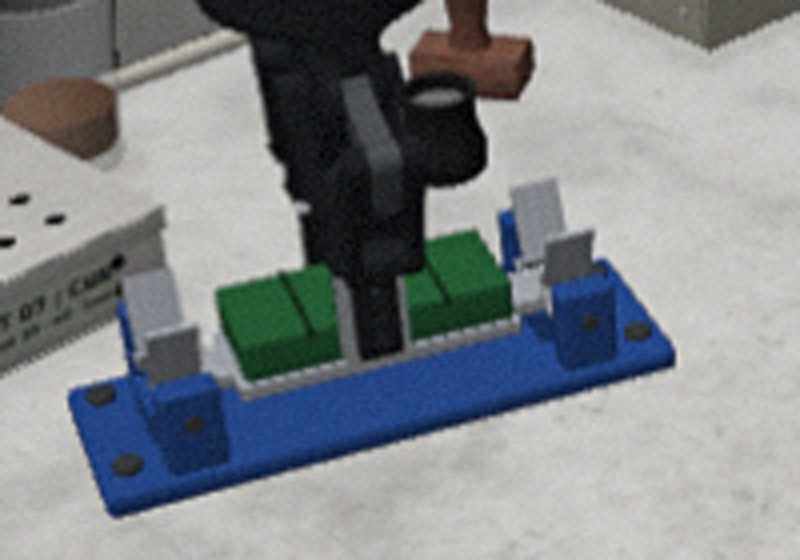

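The ears are down in both slots, at about (215,365) and (525,290), and the plate looks level. I'll press a little more to confirm it meets the rests.

```bash
python3 -m jog '{"travel":[[0,0,-2],[0,0,0],[0,0,0]],"dr":[[0,0,0],[0,0,0],[0,0,0]],"jaw":[255,255,255]}'
python3 -m jog '{"travel":[[0,0,-2],[0,0,0],[0,0,0]],"dr":[[0,0,0],[0,0,0],[0,0,0]],"jaw":[255,255,255]}'
```

```text
time: 8.52
eef_pos: [0.5937, 0.1246, 0.0254]
tcp_rot: [0.819, 0.573, -0.001, -0.0]
contact_force: [-5.6, -1.9, 12.0]
opening: 0.439
time: 8.77
eef_pos: [0.5938, 0.1246, 0.0254]
tcp_rot: [0.819, 0.574, -0.002, -0.001]
contact_force: [-12.0, -2.3, 21.4]
opening: 0.439
```

The plate stops hard at 25.4 mm TCP height, which puts its underside at 22 mm, so it is on the rests. I'll relax the push, open and retreat.

```bash
python3 -m jog '{"travel":[[0,0,3],[0,0,0],[0,0,0],[0,0,0],[0,0,0]],"dr":[[0,0,0],[0,0,0],[0,0,0],[0,0,0],[0,0,0]],"jaw":[255,255,100,0,0]}' 20
python3 -m jog '{"travel":[[0,0,0],[0,0,0],[0,0,0],[0,0,5],[0,0,15]],"dr":[[0,0,0],[0,0,0],[0,0,0],[0,0,0],[0,0,0]],"jaw":[0,0,0,0,0]}'
python3 -m jog '{"travel":[[0,0,20],[0,0,35],[0,0,35],[0,0,35],[0,0,0]],"dr":[[0,0,0],[0,0,0],[0,0,0],[0,0,0],[0,0,0]],"jaw":[0,0,0,0,0]}'
python3 -m jog '{"travel":[[0,-35,0],[0,-35,0],[0,-35,0],[0,-35,0],[0,0,0]],"dr":[[0,0,0],[0,0,0],[0,0,0],[0,0,0],[0,0,0]],"jaw":[0,0,0,0,0]}'
python3 - <<'E'
from h import *
a=read_camera("top")[150:250,188:318,::-1];b=read_camera("scene")[200:340,90:290,::-1]
cv2.imwrite("pics/f.png",np.vstack([cv2.resize(a,(390,300),interpolation=2),cv2.resize(b,(390,273),interpolation=2)]))
cv2.imwrite("pics/f2.png",cv2.resize(a,(780,600),interpolation=2));cv2.imwrite("pics/f3.png",cv2.resize(b,(800,560),interpolation=2))
E
```

```text
time: 9.18
eef_pos: [0.5939, 0.1248, 0.0238]
tcp_rot: [0.819, 0.573, 0.0, -0.0]
contact_force: [-0.1, 0.2, -0.1]
opening: 0.848
time: 9.6
eef_pos: [0.5919, 0.1246, 0.0422]
tcp_rot: [0.819, 0.573, -0.002, -0.001]
contact_force: [-0.4, 0.5, -0.2]
opening: 0.998
time: 10.02
eef_pos: [0.5988, 0.1251, 0.1793]
tcp_rot: [0.819, 0.573, 0.007, 0.004]
contact_force: [1.1, 0.1, 1.0]
opening: 1.001
time: 10.43
eef_pos: [0.5942, -0.0205, 0.1698]
tcp_rot: [0.821, 0.571, -0.0, 0.001]
contact_force: [-0.1, 0.7, -0.1]
opening: 0.999
```

View pics/f2.png

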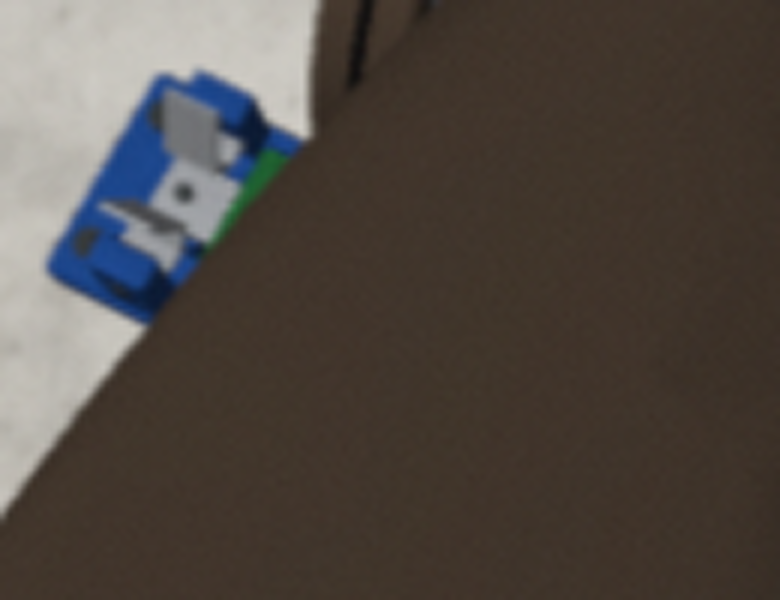

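View pics/f3.png

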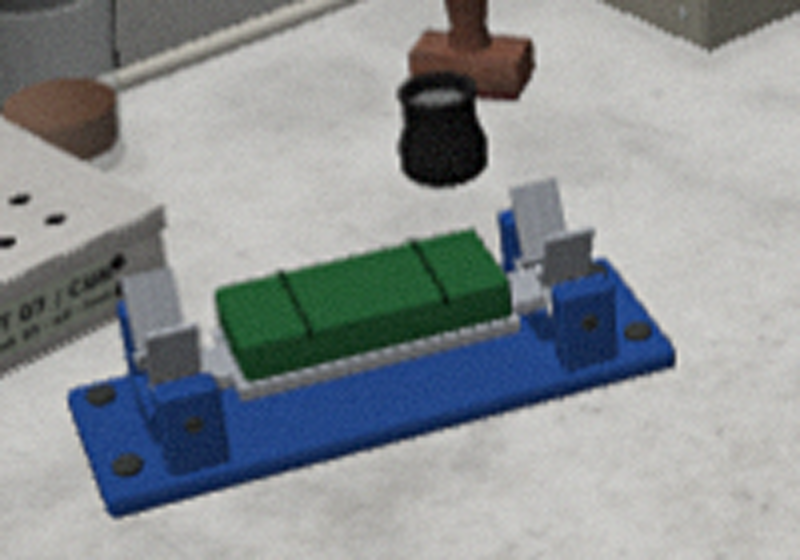

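The plate sits in the holder with both ears between the clips; in the scene crop the block's top corners are (218,290), (473,232), (510,285) and (247,350). I'll compare them with where a seated plate would appear.

```bash
python3 - <<'E'
from h import *
c=np.array([.5913,.1228]);a=np.radians(70);ey=np.array([np.cos(a),np.sin(a)]);ex=np.array([ey[1],-ey[0]])
for z in(.044,.047,.050):
  print(z,[np.round((proj("scene",[*(c+x*ex+y*ey),z])-[90,200])*4+1.5) for x,y in((.02,.046),(.02,-.046),(-.02,-.046),(-.02,.046))])
p=at("top",188+185.5/6-.5,150+192.5/6-.5,.028)[:2]-c;print("hole in holder frame mm",1e3*p@ex,1e3*p@ey)
print(get_state()["eef_pos"],get_state()["contact_force"])
E
```

```text
0.044 [array([213., 287.]), array([476., 224.]), array([514., 279.]), array([241., 347.])]
0.047 [array([211., 280.]), array([476., 217.]), array([513., 272.]), array([240., 339.])]
0.05 [array([210., 272.]), array([475., 210.]), array([512., 264.]), array([239., 331.])]
hole in holder frame mm 1.3519505921951882 65.6590213290714
[ 0.59392348 -0.01640178  0.16951865] [-0.94173266  0.47223117 -0.36059947]
```

```bash
python3 -c "
from plant import *
print(sign_off())"
```

```text
the job is handed in; nothing more can be done
None
```

I gripped the green plate across its width, laid it block-up into the blue holder and pressed it down. I then let go, backed the arm off and handed the job in at about 10.5 s. No verdict was reported.

**Seating:** When I pressed harder, to about 21 N vertically, the plate stopped at 25.4 mm tool height, which puts its underside at the 22 mm rests. The force rose without any further travel.

**Position after letting go:**
- The far-end ear hole lies about 1.4 mm off across and 1.5 mm off along the holder, against limits of 8 and 12 mm.
- The block's corners match a seated plate to within 3 to 8 px in the 4x crop. They read slightly low rather than high, with a tilt of about 0.02 rad against the 0.06 limit.
- The gripper was about 14 cm from the holder with nothing in its fingers. The force reading was about 1 N, which is noise level.

**Checks that disagreed or were limited:**
- **Cameras before insertion:** they differed by about 5 mm on the crosswise offset, so I used a compromise shift.
- **Press-in force:** the step-end readings showed no clear peak as the ears went past the clips.
- **Final top view:** the arm hid the near end of the holder, so that end was checked only in the scene camera.
- **Grey plate:** I did not measure it again. The gripper was planned to stay about 4 cm clear of it, and it looked undisturbed in the picture taken just before the grasp.

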